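# Finger-tighten a hose coupling, then nip it up with the tee wrench

## Task

Screw the two-lugged brass coupling on the small manifold clockwise by hand until it goes stiff, which is when its two lugs lie along the long sides of the manifold's plate, leaving the tee wrench alone meanwhile. Then fit the tee wrench over the coupling, fully down with the lugs in its notches, and turn it clockwise until the coupling is tight at its stop. Leave the wrench sitting upright on the coupling.

Things in the scene. Friction and masses are not known exactly. Their poses are not given: they have to be found in the camera images.
- manifold: Fixed grey steel plate 84 (its x) x 160 (its y, the long side) x 12 mm high; origin under its centre. It carries two brass outlets: the coupling at y = -38 mm and, at y = +38 mm, a low plain hexagon plug (30 mm across flats, top 34 mm above the worktop), which is not part of the job.
- coupling_top (a point): Centre of the top of the captive brass coupling, on its vertical axis, 75 mm above the worktop; turns with it. Upright hexagon 40 mm across flats, 45 mm high, one pair of flats facing this frame's +y/-y; 47 mm round collar at its lowest 14 mm. Two lugs at the foot along +x and -x, 12 mm wide, reach 43 mm from the axis, 31 to 45 mm below the top. Pinch the hexagon from above between the lugs.
- coupling (a joint): Hand-tightening turn of the coupling, rad, grows clockwise seen from above; 0 loose, 1.1 finger-tight, where the lugs lie along the plate's y axis. Runs lightly (0.04 N m) and stays where it is left. Starts between 0 and 0.4.
- seal (a joint): Final tightening turn, rad, clockwise on the same axis: 0 until the coupling is finger-tight, 1.0 at the firm stop, fully tight (lugs 1.0 rad past the plate's y axis). Stiff (0.2 N m); stays where it is left.
- tee_wrench: Loose steel wrench, 0.35 kg, upright; origin: centre of its open underside. Cup 72 mm outside, 60 inside, 56 deep to its ceiling; four rim notches 26 wide, 28 deep at its +x, +y, -x, -y. Cross bar along x, 100 x 14 x 16 mm, centre 98 mm above origin. Seated: ceiling on the coupling's top, origin 56 mm below it; 25 mm higher if lugs miss. Play 7 mm; turn it up to 0.25 rad more than the coupling.
Not all that is in view belongs to the job. Of the things shaped like the tee_wrench, the steel one is meant.

How it is judged:
By the outcome, as a careful person would: the job done as asked, in the order asked, and still so for the second after the job is handed in, with the robot touching nothing.
It also fails if it takes over 51 s, if anything falls off the work surface, if the arm or the gripper's body presses on something with over 40 N, if the wrist force passes 120 N, or if a joint passes its speed limit or range.

## Robot

A 7-joint arm with a two-finger parallel gripper is mounted at the origin on a cart in front of the work surface, level with it; the furniture and walls round the work are solid. World frame = base frame: x ahead of the robot, y to its left, z up, the work surface at z = 0. Lengths are in m, angles in rad, forces in N, time in s.
With the tool pointing down it reaches from about 0.4 to 0.85 m from the base axis. Payload 4.4 kg.
Tool frame: the origin (TCP) lies on the centre line of the jaws, within the pads' length; the fingertips stand 17 mm ahead of it and the grasp point (between the pads) lies 2 mm behind it (ctrl.tip_extent is the distance from the TCP to the fingertips, in m); z points along the fingers, y is the direction in which the jaws open and shut (so a half turn about z gives the same grasp; the last joint's range is limited). The gripper opens to 94 mm and grips with 3 to 60 N. Pads are 16 mm wide; open, the fingers measure 119 mm over their backs; the gripper's body (75 mm by 177 mm) begins 78 mm behind the grasp point.
Start: joints at [1.234, 0.628, 0.038, 1.517, -0.027, 0.996, -0.02], TCP at [0.174, -0.626, 0.193] pointing down, gripper open.
Joint ranges: [-3.06, 3.06], [-0.37, 2.12], [-1.25, 1.32], [0.18, 2.47], [-1.1, 4.24], [0.23, 1.98], [-2.94, 2.94]. Speed limits (rad/s): [2.57, 2.57, 3.14, 3.14, 3.14, 3.14, 3.14].

## Interface

Orientations are given as a 3x3 rotation matrix whose columns are the frame's x, y, z axes.
In Python, from bench import ctrl gives the robot as it stands.
- The arm moves only by the shell command python3 -m creep 'ROWS' [FORCE]. ROWS is text: rows parted by semicolons, each of 7 numbers parted by spaces: the shift along the tool's x, y, z normalised to -1 to 1, where 1 is 0.2 m, then the turn, a rotation vector about the tool's x, y, z normalised to -1 to 1, where 1 is pi/2 rad, then the gripper's target within -1 to 1 (fully open at 1, half-way at 0, shut at -1). A call has 1 to 8 rows; each row is the pose to reach, as a shift and turn from the pose commanded when the call began, along the tool's axes at that moment; what a row does not reach only later rows make up. A row lasts 1/10 s, in which the tool goes at most 50 mm and 8.59 degrees, less where a joint would pass 70% of its speed; a pose out of reach is approached as far as the arm can. A call with a number of a shift or a turn outside -1 to 1 is refused whole. A call with a gripper value outside its range is refused whole. The fingers move at their own pace and stop on an object; FORCE is the grip in N (left out, the last holds). Time passes only in rows, so rows that repeat a pose let the fingers close. It gives the time, the measured TCP pose, the force and the opening at its end, in the units of the state.
- ctrl.get_obs(): the state, without advancing time (a new reading comes with each control period).
- ctrl.snapshot(name): name is "scene" or "top" or "wrist"; returns the picture (420x560x3 uint8, red, green, blue); there is no depth.
- ctrl.calibration(name): a dict with "mtx" (3x3 intrinsics, pixels), "R" (3x3) and "t" (3): a world point X has camera coordinates R X + t; the wrist camera has in their place "T_tool_cam" (4x4, takes a point from camera to tool coordinates, whose origin is the TCP and whose axes are the flange's). Camera axes: x right, y down, z forward; pixel columns grow to the right and rows downward; lengths in m; the calibration is good to about 2 mm. The wrist camera is an equidistant fisheye: a pixel r from the principal point sees the ray r / f radians off the axis. A picture is of the moment at which its call begins: read the wrist's pose just before it. calibration takes no time and is no camera call.
- ctrl.hand_in(): hands the job in, once; it reports no verdict.
The state is a dict: "t": time; "joint_positions": joint angles; "qvel": joint speeds; "joint_efforts": joint torques, N m; "ee_pos": TCP position; "tcp_rot": TCP orientation; "force": force on the tool from outside, world axes, zero at the start; "ft_torque": the same for the moment, N m; "gripper_width": finger opening in m.
Only numpy, scipy, OpenCV 4.12 (cv2) and the standard library are available. Lean on these libraries where they do the work, as an engineer would, in place of code of your own. Each camera call takes 0.05 s, during which the arm holds its last target. There are 200 camera calls.

## Working session

There is one attempt and no reset: what is moved stays moved. The work goes in short steps, Python scripts to look and compute and a shell command to move; the robot and the scene stay as the last step left them, time stands still between calls to the robot, and variables do not carry over. Pictures are saved under pics/ and viewed, about 8 in all and at most 12, crops included, and the job is handed in when it is done.

```bash
ls; mkdir -p pics; python3 - <<'E'
from bench import ctrl
import cv2
o=ctrl.get_obs();print(o['t'],o['ee_pos'],o['tcp_rot'],o['gripper_width'])
a=ctrl.snapshot("scene");b=ctrl.snapshot("top")
cv2.imwrite('pics/scene.png',a[:,:,::-1]);cv2.imwrite('pics/top.png',b[:,:,::-1])
for n in("scene","top","wrist"):print(n,ctrl.calibration(n))
E
```

```text
pics
0.0 [ 0.17375514 -0.62565746  0.19210576] [[ 9.63542011e-01  2.67556636e-01 -4.89827841e-04]
 [ 2.67557084e-01 -9.63540463e-01  1.72739422e-03]
 [-9.79315969e-06 -1.79547380e-03 -9.99998388e-01]] 0.09431005314405345
scene {'mtx': array([[379.91345577,   0.        , 284.94890277],
       [  0.        , 379.91345577, 213.23089931],
       [  0.        ,   0.        ,   1.        ]]), 'R': array([[-0.6957352 , -0.71808159, -0.01764529],
       [-0.39244119,  0.40057409, -0.82796757],
       [ 0.60161652, -0.56912145, -0.5604983 ]]), 't': array([0.33960475, 0.29268146, 0.59122311])}
top {'mtx': array([[402.12036129,   0.        , 268.16601981],
       [  0.        , 402.12036129, 210.92577345],
       [  0.        ,   0.        ,   1.        ]]), 'R': array([[ 0.02689726, -0.99962105,  0.00585641],
       [-0.98964424, -0.02745425, -0.14089192],
       [ 0.14099931, -0.00200616, -0.99000766]]), 't': array([-0.01543965,  0.52731354,  1.02412041])}
wrist {'mtx': array([[325.1922621 ,   0.        , 281.67203985],
       [  0.        , 325.1922621 , 209.82402009],
       [  0.        ,   0.        ,   1.        ]]), 'T_tool_cam': array([[ 3.49661585e-04, -9.60318970e-01, -2.78903843e-01,
         8.03540163e-02],
       [ 9.99999914e-01,  3.97643663e-04, -1.15463445e-04,
        -1.12481800e-04],
       [ 2.21786083e-04, -2.78903779e-01,  9.60319027e-01,
        -1.90666595e-01],
       [ 0.00000000e+00,  0.00000000e+00,  0.00000000e+00,
         1.00000000e+00]])}
```

View pics/scene.png

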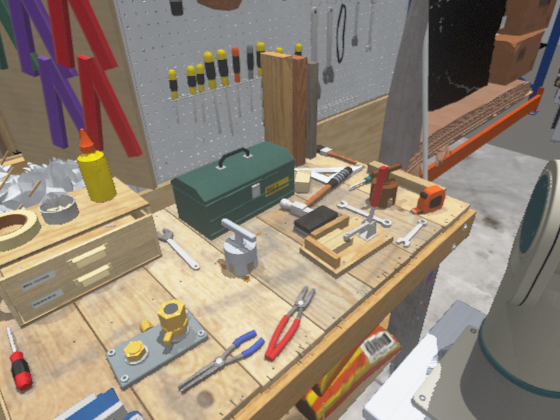

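View pics/top.png

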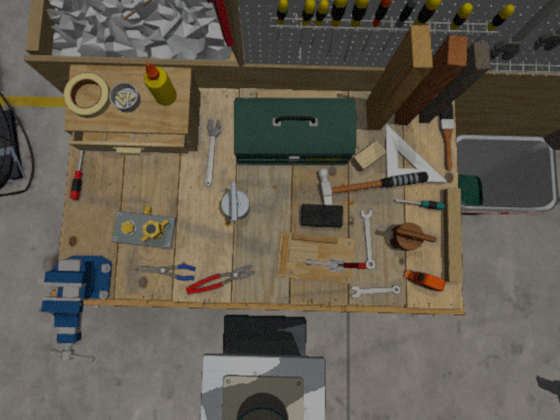

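```bash
cat > h.py <<'E'
import numpy as np, cv2
from bench import ctrl
def ray(n,uv):
    c=ctrl.calibration(n);R=c['R'];d=R.T@np.linalg.solve(c['mtx'],[uv[0],uv[1],1.]);return -R.T@c['t'],d
def onz(n,uv,z):
    o,d=ray(n,uv);return o+d*(z-o[2])/d[2]
def wr(uv,z,o):
    c=ctrl.calibration('wrist');m=c['mtx'];x=(uv[0]-m[0,2])/m[0,0];y=(uv[1]-m[1,2])/m[1,1];r=np.hypot(x,y)
    d=np.array([x/r*np.sin(r),y/r*np.sin(r),np.cos(r)]) if r>0 else np.array([0,0,1.])
    T=c['T_tool_cam'];R=o['tcp_rot'];p=o['ee_pos']+R@T[:3,3];d=R@(T[:3,:3]@d);return p+d*(z-p[2])/d[2]
E
python3 - <<'E'
from h import *
t=cv2.imread('pics/top.png');s=cv2.imread('pics/scene.png')
a=cv2.resize(t[165:290,100:280],None,fx=4.4,fy=4.4,interpolation=2)[:, :792]
cv2.imwrite('pics/tc.png',a)
b=cv2.resize(s[210:390,90:290],None,fx=4/1.21,fy=4/1.21,interpolation=2);cv2.imwrite('pics/sc.png',b)
for uv,z in(((152,229),.075),((128,228),.034),((234,203),.106)):print(onz('top',uv,z))
E
```

```text
[0.46797024 0.29099179 0.075     ]
[0.47252009 0.36581713 0.034     ]
[0.53521359 0.08410406 0.106     ]
```

View pics/tc.png

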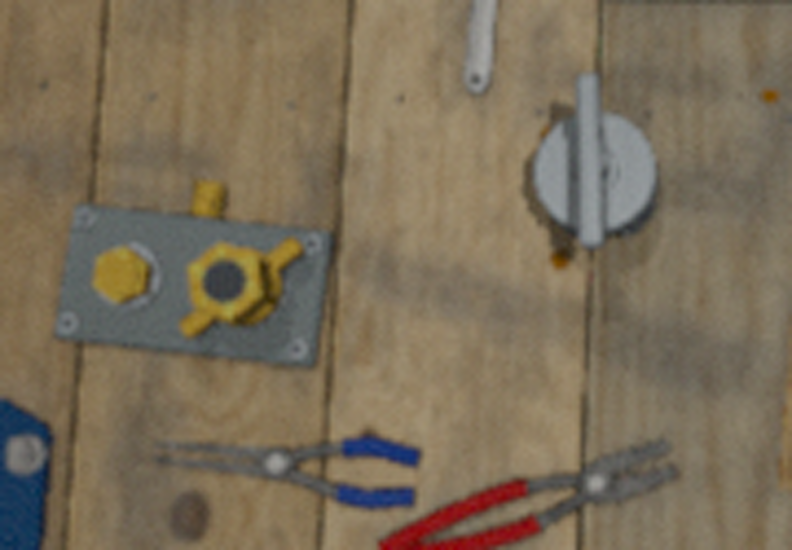

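View pics/sc.png

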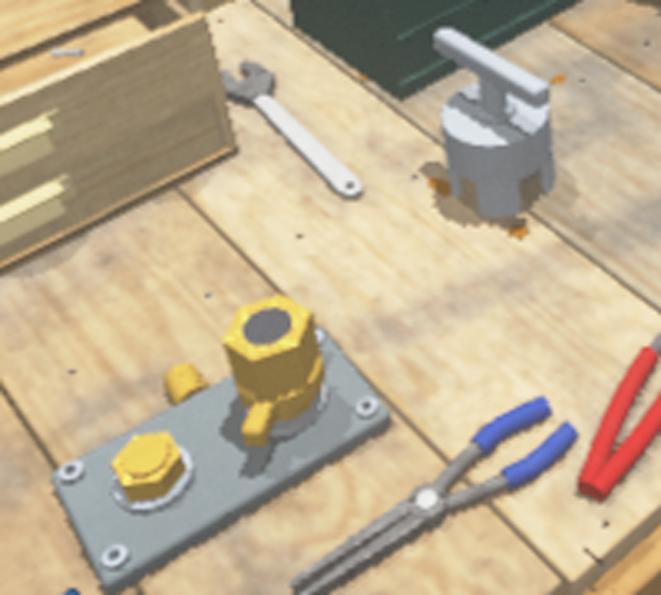

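Scene and top views: steel wrench at top px (234,203), bar nearly along world x. Coupling at about (152,229), lugs near -51° world, so coupling ≈ 0.35. The plug lies to its left, the rusty wrench at (408,235) is a decoy, and a brass stub at (147,210) is not part of the job.

```bash
cat >> h.py <<'E'
from scipy.spatial.transform import Rotation as Ro
def plan(x,y,z,yaw):   # yaw: world direction (deg) of tool y, tool straight down
    o=ctrl.get_obs();R=o['tcp_rot'];a=np.radians(yaw);ty=np.array([np.cos(a),np.sin(a),0]);tz=np.array([0,0,-1.])
    G=np.c_[np.cross(ty,tz),ty,tz]
    s=R.T@(np.array([x,y,z])-o['ee_pos'])/.2;r=Ro.from_matrix(R.T@G).as_rotvec()/(np.pi/2)
    print('t',round(o['t'],2),'ee',o['ee_pos'].round(4),'yaw',np.degrees(np.arctan2(R[1,1],R[0,1])).round(2),'row',s.round(3),r.round(4),'F',o['force'].round(1),'M',o['ft_torque'].round(3),'w',round(o['gripper_width'],4))
if __name__=='__main__':
    import sys;plan(*map(float,sys.argv[1:5]))
E
python3 h.py .35 -.45 .25 -40; python3 -m creep; sed -n 1,5p /dev/null
```

```text
t 0.1 ee [ 0.1738 -0.6257  0.1922] yaw -74.48 row [ 1.084 -0.611 -0.288] [-1.000e-03 -3.000e-04 -3.831e-01] F [-0.7  0.3  0.7] M [-0.056  0.014  0.01 ] w 0.0941invalid input
```

```bash
python3 -m creep '0.25 -0.14 -0.07 0 0 -0.09 1;0.5 -0.28 -0.15 0 0 -0.18 1;0.75 -0.42 -0.22 0 0 -0.27 1;1 -0.57 -0.29 0 0 -0.36 1;1 -0.57 -0.29 0 0 -0.38 1;1 -0.57 -0.29 0 0 -0.38 1'; python3 h.py .45 -.27 .25 -10
```

```text
t: 0.7
ee_pos: [0.342, -0.4582, 0.2523]
tcp_rot: [[0.639, 0.769, 0.004], [0.769, -0.639, 0.001], [0.004, 0.003, -1.0]]
force: [0.3, -0.1, -0.8]
gripper_width: 0.0941
t 0.7 ee [ 0.342  -0.4582  0.2523] yaw -39.7 row [ 1.069 -0.186  0.015] [ 0.0022 -0.002  -0.33  ] F [ 0.3 -0.1 -0.8] M [-0.101 -0.032  0.023] w 0.0941
```

```bash
python3 -m creep '0.25 -0.05 0 0 0 -0.09 1;0.5 -0.1 0 0 0 -0.18 1;0.75 -0.15 0 0 0 -0.27 1;1 -0.19 0 0 0 -0.33 1;1 -0.19 0 0 0 -0.33 1'; python3 h.py .47 -.07 .25 20
```

```text
t: 1.2
ee_pos: [0.4397, -0.2796, 0.251]
tcp_rot: [[0.173, 0.985, 0.002], [0.985, -0.173, 0.004], [0.004, 0.001, -1.0]]
force: [0.5, -0.9, 0.0]
gripper_width: 0.0938
t 1.2 ee [ 0.4397 -0.2796  0.251 ] yaw -9.97 row [ 1.058 -0.032  0.009] [ 0.0014 -0.0021 -0.3329] F [ 0.5 -0.9  0. ] M [-0.063 -0.066 -0.013] w 0.0938
```

```bash
python3 -m creep '0.25 0 0 0 0 -0.09 1;0.5 -0.01 0 0 0 -0.18 1;0.75 -0.02 0 0 0 -0.27 1;1 -0.03 0 0 0 -0.33 1;1 -0.03 0 0 0 -0.33 1'; python3 h.py .44 .11 .25 38.5
```

```text
t: 1.7
ee_pos: [0.468, -0.082, 0.2512]
tcp_rot: [[-0.337, 0.942, 0.001], [0.942, 0.337, 0.003], [0.003, 0.002, -1.0]]
force: [-0.4, -1.5, -0.0]
gripper_width: 0.0941
t 1.7 ee [ 0.468  -0.082   0.2512] yaw 19.69 row [0.951 0.192 0.009] [ 0.0016 -0.0015 -0.209 ] F [-0.4 -1.5 -0. ] M [-0.009 -0.116  0.073] w 0.0941
```

```bash
python3 -m creep '0.24 0.05 0 0 0 -0.09 1;0.48 0.1 0 0 0 -0.18 1;0.71 0.15 0 0 0 -0.21 1;0.95 0.19 0 0 0 -0.21 1;0.95 0.19 0 0 0 -0.21 1'; python3 h.py .468 .291 .2 38.5
```

```text
t: 2.2
ee_pos: [0.4401, 0.1092, 0.2513]
tcp_rot: [[-0.622, 0.783, 0.001], [0.783, 0.622, 0.003], [0.002, 0.002, -1.0]]
force: [0.9, 0.9, -0.6]
gripper_width: 0.0942
t 2.2 ee [0.4401 0.1092 0.2513] yaw 38.44 row [0.625 0.674 0.26 ] [ 0.0015 -0.0014 -0.0007] F [ 0.9  0.9 -0.6] M [-0.015 -0.166 -0.016] w 0.0942
```

```bash
python3 -m creep '0.16 0.17 0.06 0 0 0 1;0.32 0.34 0.13 0 0 0 1;0.47 0.51 0.2 0 0 0 1;0.62 0.67 0.26 0 0 0 1;0.62 0.67 0.26 0 0 0 1;0.62 0.67 0.26 0 0 0 1'; python3 - <<'E'
from h import *
o=ctrl.get_obs();w=ctrl.snapshot('wrist')
plan(.468,.291,.2,38.5)
import pickle;pickle.dump(o,open('o.pkl','wb'))
cv2.imwrite('pics/w1.png',w[:,:,::-1])
E
```

```text
t: 2.8
ee_pos: [0.4707, 0.2825, 0.1978]
tcp_rot: [[-0.615, 0.789, -0.002], [0.789, 0.615, -0.002], [-0.001, -0.003, -1.0]]
force: [-0.7, 0.3, 0.3]
gripper_width: 0.0946
t 2.85 ee [0.471  0.2815 0.1982] yaw 37.86 row [ 0.047  0.017 -0.009] [-0.0014  0.0009 -0.0071] F [0.3 0.6 0.6] M [-0.021 -0.097 -0.038] w 0.0938
```

View pics/w1.png

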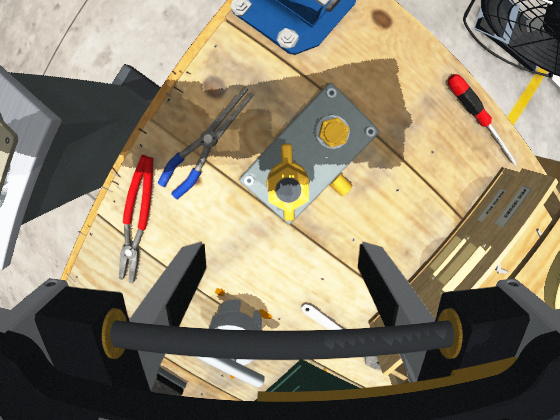

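Wrist view: coupling bore at (290,189), lugs to (287,148) and (289,218), plug at (334,131), plate bolts at (249,181), (332,93), (371,131).

```bash
python3 - <<'E'
from h import *
import pickle;o=pickle.load(open('o.pkl','rb'))
im=cv2.imread('pics/w1.png')
hsv=cv2.cvtColor(im,cv2.COLOR_BGR2HSV)[150:215,260:320]
m=(hsv[...,1]<90).astype('uint8')&(hsv[...,2]<130).astype('uint8')
n,l,st,c=cv2.connectedComponentsWithStats(m)
k=l[39,30];print(k,st[k],c[k]+[260,150])
print(wr(c[k]+[260,150],.075,o),'plug',wr((334,131),.034,o))
L1=wr((287,148),.044,o);L2=wr((289.5,219),.044,o);print(L1,L2,'lugang',np.degrees(np.arctan2(*(L1-L2)[1::-1])),(L1+L2)/2)
B=[wr(p,.012,o) for p in((249,181),(332,93),(371,131))]
for a,b in((0,1),(1,2)):
  d=B[b]-B[a];print('edge',np.degrees(np.arctan2(d[1],d[0])),np.linalg.norm(d),B[a])
E
```

```text
5 [ 16  28  24  18 290] [286.03448276 186.25172414]
[0.46383912 0.29634006 0.075     ] plug [0.47242161 0.37071041 0.034     ]
[0.44333044 0.3246219  0.044     ] [0.49414859 0.26450528 0.044     ] lugang 130.20870935758475 [0.46873952 0.29456359 0.044     ]
edge 85.14169411254245 0.14152766651491025 [0.43412061 0.26431965 0.012     ]
edge -4.12409881595445 0.06377139458599805 [0.44610685 0.40533883 0.012     ]
```

```bash
python3 h.py .4687 .2946 .066 40.2
```

```text
t 2.85 ee [0.471  0.2815 0.1982] yaw 37.86 row [0.06  0.032 0.661] [-0.0014  0.0009 -0.026 ] F [0.3 0.6 0.6] M [-0.021 -0.097 -0.038] w 0.0938
```

```bash
python3 -m creep '0.06 0.03 0.1 0 0 -0.026 1;0.06 0.03 0.25 0 0 -0.026 1;0.06 0.03 0.4 0 0 -0.026 1;0.06 0.03 0.5 0 0 -0.026 1;0.06 0.03 0.58 0 0 -0.026 1;0.06 0.03 0.64 0 0 -0.026 1;0.06 0.03 0.66 0 0 -0.026 1;0.06 0.03 0.66 0 0 -0.026 1'; python3 h.py .4687 .2946 .066 40.2
```

```text
t: 3.65
ee_pos: [0.468, 0.296, 0.067]
tcp_rot: [[-0.646, 0.763, 0.0], [0.763, 0.646, -0.001], [-0.001, -0.0, -1.0]]
force: [-0.1, -0.3, -0.5]
gripper_width: 0.0939
t 3.65 ee [0.468 0.296 0.067] yaw 40.26 row [-0.008 -0.002  0.005] [-0.0002  0.0004  0.0007] F [-0.1 -0.3 -0.5] M [-0.033 -0.118 -0.01 ] w 0.0939
```

```bash
python3 -m creep '-0.008 0 0 0 0 0 -0.4;-0.008 0 0 0 0 0 -0.4;-0.008 0 0 0 0 0 -0.4;-0.008 0 0 0 0 0 -0.4;-0.008 0 0 0 0 0 -0.4;-0.008 0 0 0 0 0 -0.4' 20; python3 h.py .4687 .2946 .066 0
```

```text
t: 4.25
ee_pos: [0.4686, 0.2961, 0.0671]
tcp_rot: [[-0.648, 0.762, 0.0], [0.762, 0.648, 0.0], [-0.0, 0.0, -1.0]]
force: [0.3, -0.2, -0.1]
gripper_width: 0.049
t 4.25 ee [0.4686 0.2961 0.0671] yaw 40.36 row [-0.006 -0.004  0.006] [ 2.000e-04 -0.000e+00  4.485e-01] F [ 0.3 -0.2 -0.1] M [-0.03  -0.136 -0.034] w 0.049
```

```bash
python3 -m creep '0 0 0 0 0 0 -0.4;0 0 0 0 0 0 -0.4;0 0 0 0 0 0 -0.4' 20; python3 h.py .4687 .2946 .066 0
```

```text
t: 4.55
ee_pos: [0.4686, 0.296, 0.067]
tcp_rot: [[-0.648, 0.762, 0.0], [0.762, 0.648, 0.0], [-0.0, 0.0, -1.0]]
force: [0.2, -0.4, -0.9]
gripper_width: 0.0287
t 4.55 ee [0.4686 0.296  0.067 ] yaw 40.36 row [-0.006 -0.004  0.005] [0.     0.     0.4484] F [ 0.2 -0.4 -0.9] M [ 0.032 -0.116 -0.02 ] w 0.0287
```

```bash
python3 - <<'E'
from h import *
w=ctrl.snapshot('wrist');cv2.imwrite('pics/w2.png',w[:,:,::-1])
E
```

```text
(no output)
```

View pics/w2.png

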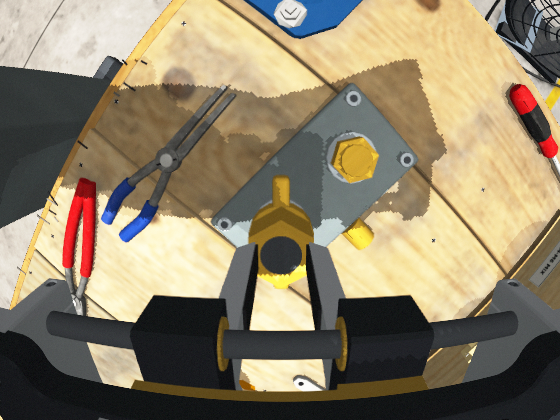

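```bash
python3 - <<'E'
from h import *
o=ctrl.get_obs()
c=wr((281,254),.075,o);print(o['ee_pos'],c,'tool',o['tcp_rot'].T@(c-o['ee_pos']),o['gripper_width'])
for p in((352,98),(406,160),(224,225)):print(wr(p,.012,o))
print(wr((281,178),.044,o))
T=ctrl.calibration('wrist')['T_tool_cam'];m=ctrl.calibration('wrist')['mtx']
for q in((0,.0143,.017),(0,-.0143,.017),(0,.02,.017),(0,.02,0),(0,0,0)):
  v=np.linalg.inv(T)@np.r_[q,1];v=v[:3];r=np.arctan2(np.hypot(v[0],v[1]),v[2]);print(q,m[0,2]+325.2*r*v[0]/np.hypot(*v[:2]),m[1,2]+325.2*r*v[1]/np.hypot(*v[:2]))
im=cv2.imread('pics/w2.png');cv2.imwrite('pics/w2c.png',cv2.resize(im[160:300,200:360],None,fx=4,fy=4,interpolation=2))
E
```

```text
[0.46854153 0.29600253 0.06697303] [0.46717791 0.29575939 0.075     ] tool [ 0.00069773 -0.00119675 -0.00802694] 0.028708423309293695
[0.44454947 0.40469526 0.012     ]
[0.50964575 0.39919408 0.012     ]
[0.43382589 0.26375566 0.012     ]
[0.44037405 0.32718407 0.044     ]
(0, 0.0143, 0.017) 303.688532854746 240.12499169221408
(0, -0.0143, 0.017) 261.9994326922534 240.1081621622762
(0, 0.02, 0.017) 311.9554780911959 240.08887706034525
(0, 0.02, 0) 314.2511879752635 249.79266333596803
(0, 0, 0) 282.9164758463686 249.9060118373573
```

View pics/w2c.png

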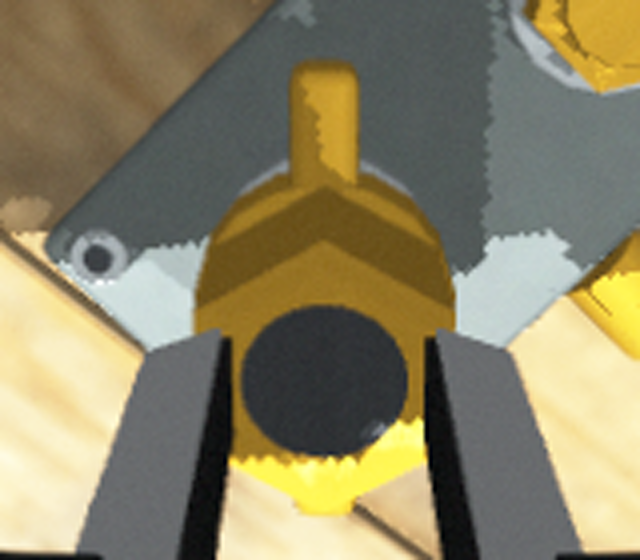

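```bash
python3 - <<'E'
from h import *
print(ctrl.tip_extent,[a for a in dir(ctrl) if a[0]!='_'])
o=ctrl.get_obs();print(o['joint_positions'],o['force'])
T=ctrl.calibration('wrist')['T_tool_cam'];m=ctrl.calibration('wrist')['mtx']
def pr(q):
  v=(np.linalg.inv(T)@np.r_[q,1])[:3];r=np.arctan2(np.hypot(v[0],v[1]),v[2]);k=325.2*r/np.hypot(*v[:2]);return (m[0,2]+k*v[0]).round(1),(m[1,2]+k*v[1]).round(1)
for w in(.047,.0143,.02):
  for z in(.017,.005,-.005,-.015):print(w,z,pr((.008,w,z)),pr((-.008,w,z)))
E
```

```text
0.017 ['MotionError', 'calibration', 'get_obs', 'hand_in', 'snapshot', 'tip_extent']
[-0.29662618  0.71143439 -0.49434959  1.8904273   0.52204576  0.67031543
 -0.40341798] [-0.21429896  0.61474029 -0.95455814]
0.047 0.017 (np.float64(351.2), np.float64(228.9)) (np.float64(349.6), np.float64(250.3))
0.047 0.005 (np.float64(354.9), np.float64(235.0)) (np.float64(353.0), np.float64(257.3))
0.047 -0.005 (np.float64(358.2), np.float64(240.6)) (np.float64(356.1), np.float64(263.7))
0.047 -0.015 (np.float64(361.8), np.float64(246.7)) (np.float64(359.4), np.float64(270.7))
0.0143 0.017 (np.float64(304.0), np.float64(229.1)) (np.float64(303.4), np.float64(250.8))
0.0143 0.005 (np.float64(305.1), np.float64(235.4)) (np.float64(304.5), np.float64(258.0))
0.0143 -0.005 (np.float64(306.2), np.float64(241.1)) (np.float64(305.5), np.float64(264.5))
0.0143 -0.015 (np.float64(307.4), np.float64(247.4)) (np.float64(306.6), np.float64(271.7))
0.02 0.017 (np.float64(312.3), np.float64(229.1)) (np.float64(311.6), np.float64(250.8))
0.02 0.005 (np.float64(314.0), np.float64(235.3)) (np.float64(313.1), np.float64(257.9))
0.02 -0.005 (np.float64(315.5), np.float64(241.0)) (np.float64(314.5), np.float64(264.5))
0.02 -0.015 (np.float64(317.1), np.float64(247.3)) (np.float64(316.0), np.float64(271.6))
```

Image geometry puts the fingertips about 25-30 mm shorter than stated: they closed above the hexagon, and the width equals the target. I'll open, go 26 mm lower and close again.

```bash
python3 -m creep '0 0 0 0 0 0 1;0 0 0 0 0 0 1;0 0 0 0 0 0 1;0 0 0 0 0 0 1;0 0 0.03 0 0 0 1;0 0 0.07 0 0 0 1;0 0 0.11 0 0 0 1;0 0 0.13 0 0 0 1' && python3 -m creep '0 0 0 0 0 0 -0.5;0 0 0 0 0 0 -0.5;0 0 0 0 0 0 -0.5;0 0 0 0 0 0 -0.5;0 0 0 0 0 0 -0.5;0 0 0 0 0 0 -0.5;0 0 0 0 0 0 -0.5;0 0 0 0 0 0 -0.5' 25; python3 h.py .468 .2955 .04 0
```

```text
t: 5.4
ee_pos: [0.468, 0.2955, 0.0397]
tcp_rot: [[-0.648, 0.762, -0.001], [0.762, 0.648, -0.001], [0.0, -0.002, -1.0]]
force: [-1.0, -1.0, -1.0]
gripper_width: 0.089
t: 6.2
ee_pos: [0.4683, 0.2956, 0.0411]
tcp_rot: [[-0.647, 0.762, -0.0], [0.762, 0.647, -0.001], [-0.0, -0.001, -1.0]]
force: [-1.3, -1.9, 2.5]
gripper_width: 0.0399
t 6.2 ee [0.4683 0.2956 0.0411] yaw 40.35 row [ 0.    -0.001  0.006] [-4.000e-04  4.000e-04  4.484e-01] F [-1.3 -1.9  2.5] M [-0.19   0.164  0.038] w 0.0399
```

```bash
python3 -m creep '0 0 0 0 0 0.08 -0.5;0 0 0 0 0 0.16 -0.5;0 0 0 0 0 0.24 -0.5;0 0 0 0 0 0.32 -0.5;0 0 0 0 0 0.38 -0.5;0 0 0 0 0 0.42 -0.5;0 0 0 0 0 0.42 -0.5'; python3 h.py .468 .2955 .04 -4.7;python3 -m creep '0 0 0 0 0 0.02 -0.5;0 0 0 0 0 0.02 -0.5'; python3 h.py .468 .2955 .04 -4.7;python3 -m creep '0 0 0 0 0 0.02 -0.5;0 0 0 0 0 0.02 -0.5'; python3 h.py .468 .2955 .04 -4.7
```

```text
t: 6.9
ee_pos: [0.4689, 0.2959, 0.0411]
tcp_rot: [[-0.044, 0.999, 0.001], [0.999, 0.044, -0.0], [-0.0, 0.001, -1.0]]
force: [0.4, -0.6, 1.2]
gripper_width: 0.0399
t 6.9 ee [0.4689 0.2959 0.0411] yaw 2.54 row [-0.002 -0.005  0.006] [0.0005 0.0002 0.0805] F [ 0.4 -0.6  1.2] M [-0.295 -0.235 -0.009] w 0.0399
t: 7.1
ee_pos: [0.4689, 0.2958, 0.0411]
tcp_rot: [[-0.013, 1.0, 0.001], [1.0, 0.013, -0.0], [-0.0, 0.001, -1.0]]
force: [0.9, -1.8, 1.2]
gripper_width: 0.04
t 7.1 ee [0.4689 0.2958 0.0411] yaw 0.73 row [-0.002 -0.005  0.006] [ 0.0003 -0.      0.0603] F [ 0.9 -1.8  1.2] M [-0.3   -0.297 -0.009] w 0.04
t: 7.3
ee_pos: [0.4689, 0.2959, 0.0411]
tcp_rot: [[0.019, 1.0, 0.001], [1.0, -0.019, 0.0], [0.0, 0.001, -1.0]]
force: [0.8, -2.0, 3.4]
gripper_width: 0.0398
t 7.3 ee [0.4689 0.2959 0.0411] yaw -1.11 row [-0.002 -0.005  0.006] [ 0.0003 -0.      0.0399] F [ 0.8 -2.   3.4] M [-0.429 -0.408 -0.036] w 0.0398
```

```bash
cat > q.py <<'E'
from bench import ctrl;import numpy as np
o=ctrl.get_obs();R=o['tcp_rot'];print(np.degrees(np.arctan2(R[1,1],R[0,1])).round(2),'Mz',o['ft_torque'][2].round(3),'F',o['force'].round(1),'j7',o['joint_efforts'][6].round(3),o['gripper_width'])
E
python3 q.py
python3 -m creep '0 0 0 0 0 0.011 -0.5;0 0 0 0 0 0.011 -0.5'>/dev/null;python3 q.py
python3 -m creep '0 0 0 0 0 0.011 -0.5;0 0 0 0 0 0.011 -0.5'>/dev/null;python3 q.py
python3 -m creep '0 0 0 0 0 0.009 -0.5;0 0 0 0 0 0.009 -0.5'>/dev/null;python3 q.py
```

```text
-1.11 Mz -0.036 F [ 0.8 -2.   3.4] j7 -0.088 0.039750301309161594
-2.08 Mz 0.004 F [ 1.5 -1.6  3.7] j7 -0.028 0.039973014954943015
-3.07 Mz -0.032 F [ 1.  -1.6  3.8] j7 -0.029 0.03956200736660378
-3.88 Mz -0.066 F [ 3.1 -2.1  3.8] j7 -0.017 0.03984700715009311
```

```bash

python3 -m creep '0 0 0 0 0 0.008 -0.5;0 0 0 0 0 0.008 -0.5'>/dev/null;python3 q.py
python3 -m creep '0 0 0 0 0 0.008 -0.5;0 0 0 0 0 0.008 -0.5'>/dev/null;python3 q.py
python3 - <<'E'
from h import *
o=ctrl.get_obs();w=ctrl.snapshot('wrist');cv2.imwrite('pics/w3.png',w[:,:,::-1]);import pickle;pickle.dump(o,open('o.pkl','wb'))
E
```

```text
-4.6 Mz -0.019 F [ 2.8 -2.1  3.9] j7 -0.012 0.04017441470424544
-5.29 Mz 0.13 F [ 2.5 -3.8  5.3] j7 -0.171 0.039916299143181004
```

View pics/w3.png

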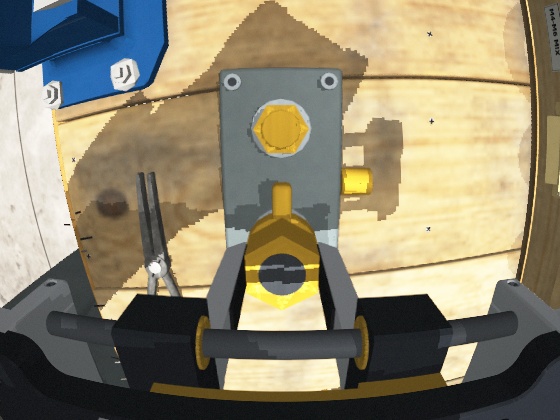

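Finger-tight: Mz rose from about 0 to 0.13 N m at yaw −5.3°, and the lug at (282,190) lies along the plate's long axis. Release and rise.

```bash
python3 -m creep '0 0 0 0 0 0 1;0 0 0 0 0 0 1;0 0 0 0 0 0 1;0 0 0 0 0 0 1;0 0 -0.15 0 0 0 1;0 0 -0.4 0 0 0 1;0 0 -0.65 0 0 0 1;0 0 -0.8 0 0 0 1'; python3 h.py .5 .17 .2 45
```

```text
t: 9.15
ee_pos: [0.4692, 0.2972, 0.2045]
tcp_rot: [[0.092, 0.996, 0.003], [0.996, -0.092, 0.003], [0.003, 0.003, -1.0]]
force: [0.4, -0.4, -0.6]
gripper_width: 0.0935
t 9.15 ee [0.4692 0.2972 0.2045] yaw -5.25 row [-0.619  0.212  0.021] [ 0.0025 -0.0011 -0.5584] F [ 0.4 -0.4 -0.6] M [ 0.015 -0.088 -0.041] w 0.0935
```

```bash
python3 -m creep '-0.1 0.04 0 0 0 -0.09 1;-0.2 0.08 0 0 0 -0.18 1;-0.3 0.12 0 0 0 -0.27 1;-0.4 0.16 0 0 0 -0.36 1;-0.5 0.2 0 0 0 -0.45 1;-0.6 0.21 0 0 0 -0.54 1;-0.62 0.21 0 0 0 -0.56 1'; python3 h.py .532 .082 .2 96
```

```text
t: 9.85
ee_pos: [0.4989, 0.1656, 0.2004]
tcp_rot: [[-0.709, 0.705, -0.001], [0.705, 0.709, -0.002], [-0.0, -0.002, -1.0]]
force: [0.5, -0.6, -0.4]
gripper_width: 0.0942
t 9.85 ee [0.4989 0.1656 0.2004] yaw 45.14 row [-0.412 -0.179  0.003] [-1.400e-03 -5.000e-04 -5.652e-01] F [ 0.5 -0.6 -0.4] M [ 0.038 -0.15   0.02 ] w 0.0942
```

```bash
python3 -m creep '-0.08 -0.03 0 0 0 -0.09 1;-0.16 -0.06 0 0 0 -0.18 1;-0.24 -0.1 0 0 0 -0.27 1;-0.32 -0.14 0 0 0 -0.36 1;-0.4 -0.18 0 0 0 -0.45 1;-0.41 -0.18 0 0 0 -0.54 1;-0.41 -0.18 0 0 0 -0.565 1;-0.41 -0.18 0 0 0 -0.565 1'; python3 - <<'E'
from h import *
plan(.532,.082,.2,96)
for p in((587,75),(592,245)):print(onz('top',(p[0]/4.4+100,p[1]/4.4+165),.106))
o=ctrl.get_obs();w=ctrl.snapshot('wrist');cv2.imwrite('pics/w4.png',w[:,:,::-1]);import pickle;pickle.dump(o,open('o.pkl','wb'))
E
```

```text
t: 10.65
ee_pos: [0.5314, 0.0851, 0.2007]
tcp_rot: [[-0.995, -0.104, -0.001], [-0.104, 0.995, 0.001], [0.001, 0.001, -1.0]]
force: [0.5, 0.6, 0.5]
gripper_width: 0.094
t 10.65 ee [0.5314 0.0851 0.2007] yaw 95.95 row [-0.001 -0.016  0.003] [ 0.0004 -0.0005 -0.0006] F [0.5 0.6 0.5] M [ 0.062 -0.146  0.005] w 0.094
[0.58802013 0.08763006 0.106     ]
[0.49126384 0.08105422 0.106     ]
```

View pics/w4.png

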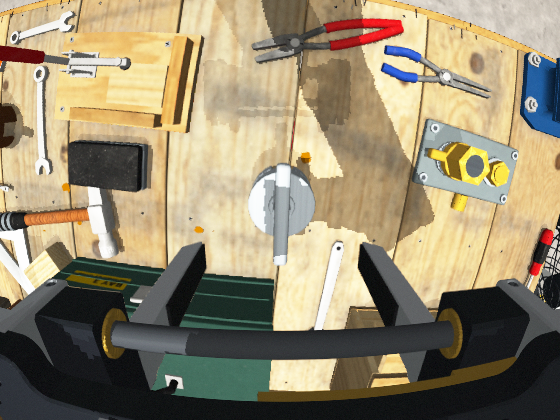

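```bash
python3 - <<'E'
from h import *
import pickle;o=pickle.load(open('o.pkl','rb'))
a=wr((284.5,165),.106,o);b=wr((280.5,263),.106,o);d=b-a
print(a,b,(a+b)/2,np.linalg.norm(d),np.degrees(np.arctan2(d[1],d[0])))
plan(.5385,.0845,.07,94.5)
E
```

```text
[0.49035464 0.08342787 0.106     ] [0.5849555  0.08966065 0.106     ] [0.53765507 0.08654426 0.106     ] 0.09480596126408519 3.769485357008098
t 10.7 ee [0.5314 0.0853 0.2008] yaw 95.91 row [-0.035 -0.008  0.654] [ 0.0003 -0.0004  0.0157] F [ 0.2  0.1 -1.1] M [-0.01  -0.189 -0.081] w 0.0937
```

```bash
python3 -m creep '-0.033 -0.003 0.15 0 0 0.0235 0.2;-0.033 -0.003 0.35 0 0 0.0235 0.2;-0.033 -0.003 0.5 0 0 0.0235 0;-0.033 -0.003 0.58 0 0 0.0235 0;-0.033 -0.003 0.63 0 0 0.0235 0;-0.033 -0.003 0.65 0 0 0.0235 -0.2' 30; python3 h.py .538 .0855 .07 93.8
```

```text
t: 11.3
ee_pos: [0.5379, 0.0856, 0.0704]
tcp_rot: [[-0.998, -0.067, -0.001], [-0.067, 0.998, -0.0], [0.001, -0.0, -1.0]]
force: [-0.5, -0.7, 0.4]
gripper_width: 0.0493
t 11.3 ee [0.5379 0.0856 0.0704] yaw 93.86 row [-0.    -0.001  0.002] [-0.0001 -0.0006  0.0007] F [-0.5 -0.7  0.4] M [ 0.073 -0.121  0.034] w 0.0493
```

```bash
python3 -m creep '0 0 0 0 0 0 -0.95;0 0 0 0 0 0 -0.95;0 0 0 0 0 0 -0.95;0 0 0 0 0 0 -0.95;0 0 0 0 0 0 -0.95;0 0 0 0 0 0 -0.95;0 0 0 0 0 0 -0.95' 50;  python3 h.py .538 .0855 .07 93.8; python3 -m creep '0 0 -0.04 0 0 0 -0.95;0 0 -0.1 0 0 0 -0.95;0 0 -0.2 0 0 0 -0.95;0 0 -0.3 0 0 0 -0.95;0 0 -0.4 0 0 0 -0.95;0 0 -0.5 0 0 0 -0.95;0 0 -0.5 0 0 0 -0.95';  python3 h.py .5 .17 .17 88
```

```text
t: 12.0
ee_pos: [0.5388, 0.0857, 0.0716]
tcp_rot: [[-0.998, -0.067, 0.001], [-0.067, 0.998, 0.0], [-0.001, 0.0, -1.0]]
force: [-1.0, 0.9, 5.4]
gripper_width: 0.016
t 12.0 ee [0.5388 0.0857 0.0716] yaw 93.86 row [ 0.004 -0.001  0.008] [0.0002 0.0008 0.0007] F [-1.   0.9  5.4] M [ 0.095  0.005 -0.   ] w 0.016
t: 12.7
ee_pos: [0.5398, 0.086, 0.1736]
tcp_rot: [[-0.998, -0.067, 0.005], [-0.067, 0.998, 0.001], [-0.005, 0.001, -1.0]]
force: [0.8, 0.5, -3.7]
gripper_width: 0.0164
t 12.7 ee [0.5398 0.086  0.1736] yaw 93.85 row [0.171 0.433 0.018] [0.0006 0.0029 0.065 ] F [ 0.8  0.5 -3.7] M [ 0.157 -0.189  0.012] w 0.0164
```

```bash
python3 -m creep '0.05 0.1 0 0 0 0.02 -0.95;0.1 0.2 0 0 0 0.03 -0.95;0.14 0.3 0 0 0 0.05 -0.95;0.17 0.43 0 0 0 0.065 -0.95;0.17 0.43 0 0 0 0.065 -0.95';  python3 h.py .469 .2955 .175 85
```

```text
t: 13.2
ee_pos: [0.4965, 0.1732, 0.1708]
tcp_rot: [[-1.0, 0.029, -0.001], [0.029, 1.0, 0.003], [0.001, 0.003, -1.0]]
force: [1.0, 0.6, -3.0]
gripper_width: 0.0161
t 13.2 ee [0.4965 0.1732 0.1708] yaw 88.33 row [ 0.155  0.607 -0.019] [ 0.0019 -0.0008  0.037 ] F [ 1.   0.6 -3. ] M [ 0.054 -0.137  0.039] w 0.0161
```

```bash
python3 -m creep '0.04 0.12 0 0 0 0.01 -0.95;0.08 0.25 0 0 0 0.02 -0.95;0.12 0.38 0 0 0 0.03 -0.95;0.14 0.5 0 0 0 0.03 -0.95;0.14 0.58 0 0 0 0.03 -0.95;0.14 0.62 0 0 0 0.03 -0.95;0.14 0.62 0 0 0 0.03 -0.95';  python3 h.py .469 .2955 .175 85
```

```text
t: 13.9
ee_pos: [0.4746, 0.2941, 0.1704]
tcp_rot: [[-0.997, 0.081, -0.001], [0.081, 0.997, -0.0], [0.001, -0.0, -1.0]]
force: [0.5, 0.1, -3.7]
gripper_width: 0.0161
t 13.9 ee [0.4746 0.2941 0.1704] yaw 85.38 row [ 0.029  0.005 -0.023] [-0.0002 -0.0005  0.0042] F [ 0.5  0.1 -3.7] M [ 0.043 -0.122  0.019] w 0.0161
```

```bash
python3 -m creep '0.029 0.005 0 0 0 0.004 -0.95;0.029 0.005 0 0 0 0.004 -0.95;0.029 0.005 0 0 0 0.004 -0.95';  python3 - <<'E'
from h import *
plan(.469,.2955,.175,85)
w=ctrl.snapshot('wrist');s=ctrl.snapshot('scene')
a=cv2.resize(w[100:400,180:380],None,fx=2,fy=2);b=cv2.resize(s[230:390,90:223],None,fx=3,fy=3.75)
cv2.imwrite('pics/c5.png',np.hstack([a,b])[:,:800,::-1])
E
```

```text
t: 14.2
ee_pos: [0.4693, 0.2942, 0.1709]
tcp_rot: [[-0.996, 0.089, 0.0], [0.089, 0.996, -0.001], [-0.0, -0.001, -1.0]]
force: [0.3, 0.2, -2.9]
gripper_width: 0.0161
t 14.2 ee [0.4693 0.2942 0.1709] yaw 84.9 row [ 0.002  0.006 -0.02 ] [-0.0005  0.0001 -0.0011] F [ 0.3  0.2 -2.9] M [ 0.024 -0.24   0.007] w 0.0161
```

View pics/c5.png

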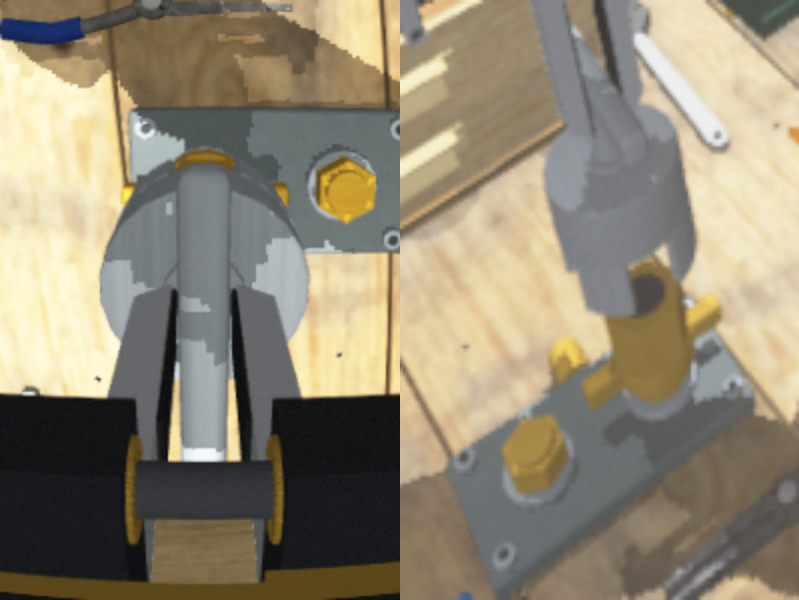

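Wrench hangs upright over the coupling with a notch facing each lug; lugs show symmetrically either side of the cup in the wrist half. Descend in steps.

```bash
python3 -m creep '0 0.004 0.05 0 0 0 -0.95;0 0.004 0.1 0 0 0 -0.95;0 0.004 0.15 0 0 0 -0.95;0 0.004 0.2 0 0 0 -0.95;0 0.004 0.24 0 0 0 -0.95;0 0.004 0.26 0 0 0 -0.95'>/dev/null;  python3 h.py .469 .2955 .092 85
python3 -m creep '0 0 0.02 0 0 0 -0.95;0 0 0.04 0 0 0 -0.95;0 0 0.06 0 0 0 -0.95;0 0 0.08 0 0 0 -0.95;0 0 0.08 0 0 0 -0.95'>/dev/null;  python3 h.py .469 .2955 .092 85
```

```text
t 14.9 ee [0.4688 0.2957 0.1178] yaw 84.96 row [-0.001 -0.001  0.129] [-0.0006 -0.0008 -0.0004] F [ 0.   0.3 -3.8] M [ 0.058 -0.089  0.027] w 0.0163
t 15.4 ee [0.4691 0.2958 0.1025] yaw 84.95 row [ 0.    -0.001  0.053] [-0.0004 -0.0003 -0.0006] F [-0.7 -0.1 -3. ] M [ 0.056 -0.118  0.021] w 0.0164
```

Past the lug-miss height with no contact. Continue to the ceiling.

```bash
python3 -m creep '0 0 0.015 0 0 0 -0.95;0 0 0.03 0 0 0 -0.95;0 0 0.045 0 0 0 -0.95;0 0 0.052 0 0 0 -0.95;0 0 0.052 0 0 0 -0.95'>/dev/null;  python3 h.py .469 .2955 .09 85
python3 -m creep '0 0 0.01 0 0 0 -0.95;0 0 0.01 0 0 0 -0.95'>/dev/null;  python3 h.py .469 .2955 .09 85
```

```text
t 15.9 ee [0.4692 0.2959 0.0923] yaw 84.95 row [ 0.001 -0.002  0.012] [-0.0002 -0.0002 -0.0005] F [ 0.6  0.1 -2.9] M [ 0.048 -0.164  0.035] w 0.0161
t 16.1 ee [0.4695 0.2963 0.0907] yaw 84.95 row [ 0.002 -0.004  0.003] [ 0.0002  0.0002 -0.0005] F [ 0.1  0.4 -3.8] M [ 0.113 -0.179  0.017] w 0.0164
```

```bash
for i in 1; do python3 -m creep '0 0 0.01 0 0 0 -0.95;0 0 0.01 0 0 0 -0.95'>/dev/null; python3 h.py .469 .2955 .09 85
python3 -m creep '0 0 0.005 0 0 0 -0.95;0 0 0.005 0 0 0 -0.95'>/dev/null; python3 h.py .469 .2955 .09 85; done
```

```text
t 16.3 ee [0.47   0.2967 0.0904] yaw 84.95 row [ 0.004 -0.006  0.002] [ 0.0004  0.0015 -0.0006] F [-1.9 -2.1 10.3] M [-0.503  0.299 -0.018] w 0.0163
t 16.5 ee [0.4703 0.2969 0.0902] yaw 84.95 row [ 0.006 -0.007  0.001] [ 0.0006  0.0021 -0.0005] F [-2.9 -2.9 16.3] M [-0.772  0.512 -0.013] w 0.0162
```

Seated: contact force at ee z 0.0903, expected 0.0906. Relieve the push and turn clockwise.

```bash
python3 -m creep '0 0 -0.008 0 0 0.08 -0.95;0 0 -0.008 0 0 0.14 -0.95;0 0 -0.008 0 0 0.2 -0.95;0 0 -0.008 0 0 0.26 -0.95;0 0 -0.008 0 0 0.32 -0.95;0 0 -0.008 0 0 0.38 -0.95;0 0 -0.008 0 0 0.44 -0.95;0 0 -0.008 0 0 0.44 -0.95' 60 >/dev/null; python3 q.py; python3 h.py .469 .2955 .09 13.5
```

```text
45.28 Mz 0.155 F [-1.3 -0.3  5.7] j7 -0.541 0.015883156021669995
t 17.3 ee [0.4701 0.297  0.0907] yaw 45.28 row [-0.001 -0.009  0.003] [1.900e-03 3.000e-04 3.531e-01] F [-1.3 -0.3  5.7] M [-0.187  0.104  0.155] w 0.0159
```

```bash
python3 -m creep '0 0 0 0 0 0.05 -0.95;0 0 0 0 0 0.1 -0.95;0 0 0 0 0 0.15 -0.95;0 0 0 0 0 0.2 -0.95;0 0 0 0 0 0.24 -0.95;0 0 0 0 0 0.26 -0.95;0 0 0 0 0 0.26 -0.95' >/dev/null; python3 q.py
python3 -m creep '0 0 0 0 0 0.02 -0.95;0 0 0 0 0 0.02 -0.95' >/dev/null; python3 q.py
python3 -m creep '0 0 0 0 0 0.02 -0.95;0 0 0 0 0 0.02 -0.95' >/dev/null; python3 q.py
python3 h.py .469 .2955 .09 13.5
```

```text
21.98 Mz 0.171 F [-0.3 -1.1  4.8] j7 -0.289 0.016169871168770795
20.17 Mz 0.183 F [-0.2 -1.4  5.2] j7 -0.269 0.01572264924228338
18.37 Mz 0.155 F [-1.  -0.5  4.7] j7 -0.266 0.015938552709354983
t 18.4 ee [0.4704 0.2971 0.0906] yaw 18.37 row [-0.006 -0.009  0.003] [ 0.002  -0.0005  0.0541] F [-1.  -0.5  4.7] M [-0.156  0.002  0.155] w 0.0159
```

```bash
python3 -m creep '0 0 0 0 0 0.02 -0.95;0 0 0 0 0 0.02 -0.95' >/dev/null; python3 q.py
python3 -m creep '0 0 0 0 0 0.02 -0.95;0 0 0 0 0 0.02 -0.95' >/dev/null; python3 q.py
python3 -m creep '0 0 0 0 0 0.01 -0.95;0 0 0 0 0 0.01 -0.95' >/dev/null; python3 q.py
```

```text
16.57 Mz 0.092 F [-0.2 -0.4  6.3] j7 -0.273 0.01584601515113632
14.8 Mz 0.258 F [ 0.2 -0.3  6.1] j7 -0.351 0.01540211633206457
13.93 Mz 0.33 F [1.2 0.5 5.4] j7 -0.35 0.015909521169515693
```

```bash
for i in 1; do python3 -m creep '0 0 0 0 0 0.01 -0.95;0 0 0 0 0 0.01 -0.95' >/dev/null; python3 q.py
python3 -m creep '0 0 0 0 0 0.01 -0.95;0 0 0 0 0 0.01 -0.95' >/dev/null; python3 q.py
python3 -m creep '0 0 0 0 0 0.01 -0.95;0 0 0 0 0 0.01 -0.95' >/dev/null; python3 q.py; done
```

```text
13.05 Mz 0.359 F [ 0.9 -0.7  5.1] j7 -0.417 0.015638181064336492
12.17 Mz 0.415 F [-0.  -0.1  5.5] j7 -0.484 0.015944329702607028
11.29 Mz 0.42 F [0.1 0.1 4.4] j7 -0.55 0.01598442115956575
```

```bash
python3 -m creep '0 0 0 0 0 0.02 -0.95;0 0 0 0 0 0.02 -0.95' >/dev/null; python3 q.py
python3 -m creep '0 0 0 0 0 0.02 -0.95;0 0 0 0 0 0.02 -0.95;0 0 0 0 0 0.02 -0.95' >/dev/null; python3 q.py; python3 h.py .469 .2955 .09 13.5
```

```text
9.51 Mz 0.623 F [-1.  -0.4  5.9] j7 -0.759 0.015660916383106894
7.78 Mz 0.768 F [0.1 0.3 6.1] j7 -0.799 0.016051723071040715
t 20.1 ee [0.4704 0.2975 0.0905] yaw 7.78 row [-0.009 -0.008  0.003] [ 0.0023 -0.0009 -0.0635] F [0.1 0.3 6.1] M [-0.077 -0.11   0.768] w 0.0161
```

Torque climbed steadily to 0.77 N m, well above the 0.2 running torque: firm stop. Relax, release, rise and check.

```bash
python3 -m creep '0 0 0 0 0 -0.04 -0.95;0 0 0 0 0 -0.07 -0.95;0 0 0 0 0 -0.07 -0.95' >/dev/null; python3 q.py
python3 -m creep '0 0 0 0 0 0 -0.5;0 0 0 0 0 0 0;0 0 0 0 0 0 0;0 0 0 0 0 0 0;0 0 -0.1 0 0 0 0;0 0 -0.3 0 0 0 0;0 0 -0.5 0 0 0 0;0 0 -0.7 0 0 0 0' >/dev/null; python3 q.py;python3 h.py .44 .12 .25 13
```

```text
14.02 Mz 0.3 F [-1.3  0.1  5.5] j7 -0.123 0.015812219087305984
13.86 Mz -0.004 F [1.6 1.3 0.1] j7 -0.218 0.046737830389707115
t 21.2 ee [0.4689 0.2958 0.2305] yaw 13.86 row [-0.819 -0.351 -0.097] [-0.0005  0.0001  0.0095] F [1.6 1.3 0.1] M [-0.025 -0.143 -0.004] w 0.0467
```

```bash
python3 -m creep '-0.2 -0.08 -0.02 0 0 0 0;-0.4 -0.16 -0.04 0 0 0 0;-0.6 -0.24 -0.07 0 0 0 0;-0.8 -0.33 -0.1 0 0 0 0;-0.8 -0.33 -0.1 0 0 0 0' >/dev/null;  python3 - <<'E'
from h import *
s=ctrl.snapshot('scene');t=ctrl.snapshot('top')
a=cv2.resize(t[185:285,90:190],None,fx=4,fy=4,interpolation=2);b=cv2.resize(s[260:400,80:220],(400,400),interpolation=2)
cv2.imwrite('pics/t6.png',t[:,:,::-1])
cv2.imwrite('pics/c6.png',np.hstack([a,b])[:,:,::-1])
E
```

```text
(no output)
```

View pics/c6.png

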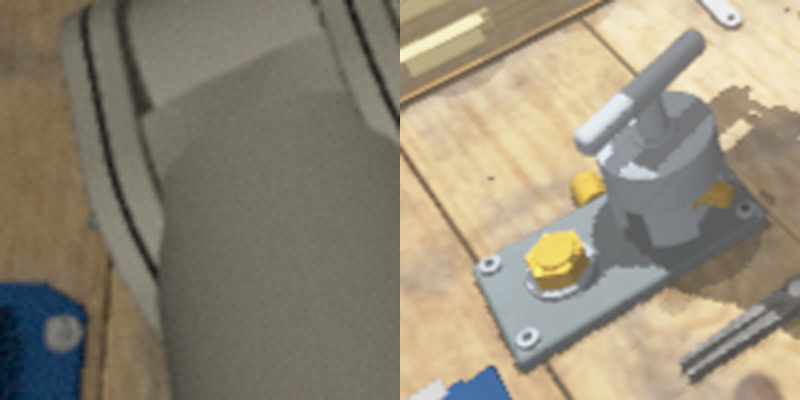

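```bash
python3 - <<'E'
from h import *
f=lambda u,v:(80+(u-400)/2.857,260+v/2.857)
a=onz('scene',f(584,136),.121);b=onz('scene',f(692,42),.121);d=b-a
print(a,b,(a+b)/2,np.linalg.norm(d),np.degrees(np.arctan2(d[1],d[0])))
for z in(.035,):print('lug',onz('scene',f(716,196),z))
E
```

```text
[0.45528025 0.33993547 0.121     ] [0.4784793  0.25685126 0.121     ] [0.46687978 0.29839337 0.121     ] 0.08626227961276584 -74.39902743231916
lug [0.43739095 0.28155396 0.035     ]
```

```bash
python3 -c "
from bench import ctrl
print(ctrl.get_obs()['t'],ctrl.get_obs()['force'],ctrl.hand_in())"
```

```text
the job is handed in; nothing more can be done
21.8 [ 0.22119555  0.16302215 -0.33069293] None
```

The job is done and handed in at 21.8 s of the 51 s allowed.

- **Hand-tightening:** I pinched the hexagon and turned the coupling about 45° clockwise. The torque then jumped from about 0 to 0.13 N m, with the lugs along the plate's long sides. The wrench was not touched until after this.
- **Wrench:** I lifted the steel tee wrench by its bar and lowered it over the coupling. Contact came at a TCP height of 0.0903 m, against 0.0906 m expected for fully seated. I turned it clockwise until the torque rose from about 0.17 N m to a firm 0.77 N m, then relaxed it, released it and backed away.

**Last checks:**
- The scene camera shows the wrench upright and low on the coupling, centred on its axis to within about 4 mm, with a lug in a notch.
- The bar lies at −74°, against about −76° expected at the stop with the play taken up.
- The lug direction reads about −155° from the picture, against −152° expected. I put the difference down to reading error.

**Disagreements:**
- The fingertips behaved about 27 mm shorter than stated, so my first pinch closed just above the hexagon without effect. I used heights about 27 mm lower from then on.
- The bar measured 16 mm in the jaws, not 14 mm.
- The arm blocked the top camera in the last check, so that check rests on the scene camera alone.

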